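# Clear the bird carrier and hold its lid open

## Robot

A 6-joint arm with a two-finger parallel gripper is mounted at the origin on the work surface. World frame = base frame: x ahead of the robot, y to its left, z up, the work surface at z = 0. Lengths are in m, angles in rad, forces in N, time in s.
With the tool pointing down it reaches from about 0.3 to 0.825 m from the base axis. Payload 5.4 kg.
Tool frame: the origin (TCP) lies at the centre of the arm's flange, where the gripper is bolted on; the fingertips stand 190 mm ahead of it and the grasp point (between the pads) lies 171 mm ahead of it; x points along the fingers, y is the direction in which the jaws open and shut, and the axes are right-handed (so a half turn about x gives the same grasp; the last joint's range is limited). The gripper opens to 92 mm and grips with 3 to 60 N. Pads are 20 mm wide; open, the fingers measure 128 mm over their backs; the gripper's body (75 mm by 189 mm) begins 69 mm behind the grasp point.
Start: joints at [-0.21, 0.158, 1.597, -0, 1.386, -0.21], TCP at [0.575, -0, 0.405] pointing down, gripper open.
Joint ranges: [-2.91, 2.91], [-0.94, 2.29], [0.18, 2.7], [-1.29, 4.43], [0.17, 2.64], [-3, 3]. Speed limits (rad/s): [2.57, 2.57, 3.14, 3.14, 3.14, 3.14].

## Interface

Orientations are given as [roll, pitch, yaw] about the fixed x, y, z axes, in that order (R = Rz(yaw) Ry(pitch) Rx(roll)).
In Python, from plant import sense, read_camera, camera_info, close_job gives the robot as it stands.
- The arm moves only by the tool jog_arm, never from a script. Its argument "targets" is a list of rows, each an object with "dp": the shift along the tool's x, y, z in cm, a list of three; "twist": the turn about the tool's x in rad. In form: [{"dp": [tx, ty, tz], "twist": twist}, ...]. A call has 1 to 20 rows; each row shifts and turns the commanded pose from where the row before left it, along the tool's axes as they then stand; what a row does not reach is not made up. A row lasts 1/8 s, in which the tool goes at most 62.5 mm and 10.7 degrees, less where a joint would pass 70% of its speed; a pose out of reach is approached as far as the arm can. A call with a gripper value outside its range is refused whole. "fingers" is the finger opening in cm, from 0 to 9.19, set as the call begins (left out, the last holds). The fingers move at their own pace and stop on an object; the grip force is fixed at half the most. Time passes only in rows, so rows that do not move let the fingers close. It gives the time, the measured TCP pose, the force and the opening at its end, in the units of the state.
- sense(): the state, without advancing time (a new reading comes with each control period).
- read_camera(name): name is "scene" or "side" or "wrist"; returns the picture (420x560x3 uint8, red, green, blue); there is no depth.
- camera_info(name): a dict with "vfov" (degrees; the focal length in pixels is half the picture's height over the tangent of half this angle, whatever the lens; pixels are square), "cx", "cy" (the principal point, pixels), "k1" (the pictures are not rectified: a ray, as slopes to the right and down, at radius r is drawn at 1 + k1 r^2 times it, then the intrinsics apply), "position" and "attitude" of the camera in the world. Camera axes: x right, y down, z forward; pixel columns grow to the right and rows downward; lengths in m; the calibration is good to about 2 mm. A picture is of the moment at which its call begins: read the wrist's pose just before it. camera_info takes no time and is no camera call; for the wrist camera it gives the pose at the moment of the call.
- close_job(): hands the job in, once; it reports no verdict.
The state is a dict: "time_s": time; "joints": joint angles; "qvel": joint speeds; "tau": joint torques, N m; "tool_pos": TCP position; "orientation": TCP orientation; "ft_force": force on the tool from outside, world axes, zero at the start; "wrist_torque": the same for the moment, N m; "finger_gap": finger opening in m.
Only numpy, scipy, OpenCV 4.12 (cv2) and the standard library are available. Lean on these libraries where they do the work, as an engineer would, in place of code of your own. Each camera call takes 0.05 s, during which the arm holds its last target. There are 200 camera calls.

## Task

A bird is about to be brought to the table: take the carton and the jar off the carrier's lid and stand both upright on the floor of the low tray, in the one row with the amber bottle and the squat jar that stand there. Only then lift the carrier's lid and hold it half open, at 45 degrees, so that the bird can be slipped in; the lid falls shut if let go, so finish while still holding it there, motionless. Leave the other things on the table where they are, and do not knock anything over.

Things in the scene. Friction and masses are not known exactly. Their poses are not given: they have to be found in the camera images.
- carrier: plywood small-bird carrier with round vent holes, fixed to the table: x 220, y 260 mm, walls 120 mm high, closed by a plywood lid whose top is 128 mm above the table when shut. Origin at the centre of its underside; its -x side faces the robot, its +x side carries the hinge. It may stand to the left or the right, the tray on the other side.
- lid (a joint): angle of the carrier's lid in rad: 0 shut, grows as the side near the robot rises, stop at 1.35. The lid weighs about 0.4 kg, swings freely and falls shut from every angle.
- lid_bar (a point): middle of the lid's steel bar handle: a round bar 10 mm thick, 124 mm long, parallel to the hinge (carrier y axis), on two legs at its ends (104 mm clear between them); its centre line is 42 mm above the lid's top face, 170 mm above the table when shut, near the lid's robot-side edge. A round bar can turn between gripping fingers, so the gripper need not tilt with the lid.
- lid_hinge (a point): middle of the lid's hinge line, along the carrier's y axis, 120 mm above the table on the carrier's far rim. The point turns with the lid. With the lid shut the bar's centre line lies 195 mm from it towards the robot (-x of the carrier) and 50 mm above it.
- tray: low grey open tray, fixed to the table: inside 58 mm (x) by 196 mm (y), walls 4 mm thick and 30 mm high overall, floor 4 mm thick. Origin at the centre of its underside; the containers stand in a single row along its y axis.
- carton_mid (a point): centre (half-way up) of a white medicine carton with a brown band, 50 mm (x) by 34 mm (y), 100 mm high, standing on the carrier's lid at the start; about 0.12 kg. It fits the tray with its 50 mm side across the tray.
- jar_mid (a point): centre of a straight white jar with a grey cap, 46 mm across, 96 mm high, standing on the carrier's lid at the start; about 0.2 kg.
- amber_mid (a point): centre of an amber bottle, 42 mm across, 100 mm high, standing loose near one end of the tray from the start; stays in the tray.
- squat_mid (a point): centre of a squat white jar, 50 mm across, 80 mm high, standing loose near the other end of the tray from the start; stays in the tray.
- syringe: clear syringe about 115 mm long and 23 mm high, lying along its x axis on the table in the gap between carrier and tray; origin under its middle. Bystander.
- tape_roll: brown roll of tape, 100 mm across, 25 mm high, lying flat at the robot's side of the table; origin at the centre of its underside. Bystander.
- vial_pot: small amber pot, 40 mm across, 50 mm high, at the robot's side of the table; origin at the centre of its underside. Bystander.
- beaker: clear beaker, 64 mm across, 80 mm high, beyond the carrier and tray; origin at the centre of its underside. Bystander.
- pump_bottle: clear pump bottle, 80 mm across, about 207 mm high, beyond the carrier and tray; origin at the centre of its underside. Bystander.
- pill_carton: flat green carton 55 x 120 x 28 mm, lying at the right-hand side of the table; origin at the centre of its underside. Bystander.

How it is judged:
On the way, in this order (a step that is already met when the one before it is completed fails the run):
1. carton and jar stand upright on the floor of the tray beside the amber bottle and the squat jar, let go, the lid still shut (x of carton_mid in the frame of tray between -0.03 and 0.03 m and y of carton_mid in the frame of tray between -0.09 and 0.09 m and z of carton_mid in the frame of tray between 0.045 and 0.061 m and angle between each of carton_mid, jar_mid, amber_mid, squat_mid's own z axis and vertical below 0.17 rad and x of jar_mid in the frame of tray between -0.03 and 0.03 m and y of jar_mid in the frame of tray between -0.09 and 0.09 m and z of jar_mid in the frame of tray between 0.043 and 0.059 m and x of amber_mid in the frame of tray between -0.03 and 0.03 m and y of amber_mid in the frame of tray between -0.09 and 0.09 m and z of amber_mid in the frame of tray between 0.045 and 0.061 m and x of squat_mid in the frame of tray between -0.03 and 0.03 m and y of squat_mid in the frame of tray between -0.09 and 0.09 m and z of squat_mid in the frame of tray between 0.035 and 0.051 m and value of joint lid below 0.1 rad and contact force between the fingers and carton below 0.1 N and contact force between the fingers and jar below 0.1 N), for 0.2 s.
2. the lid is held at about 45 degrees (value of joint lid between 0.665 and 0.905 rad and contact force between any of the fingers, the arm and carrier above 0.5 N), for 0.2 s.
At the end, for the whole second after the job is handed in: The robot holds the lid still (under 0.1 rad/s) at 45 degrees, within 7 degrees (0.665 to 0.905 rad), touching it with at least 0.5 N; carton, jar, amber bottle and squat jar all stand upright (within 10 degrees) on the tray's floor, inside its walls (all of step 2 and x of carton_mid in the frame of tray between -0.03 and 0.03 m and y of carton_mid in the frame of tray between -0.09 and 0.09 m and z of carton_mid in the frame of tray between 0.045 and 0.061 m and angle between each of carton_mid, jar_mid, amber_mid, squat_mid's own z axis and vertical below 0.17 rad and x of jar_mid in the frame of tray between -0.03 and 0.03 m and y of jar_mid in the frame of tray between -0.09 and 0.09 m and z of jar_mid in the frame of tray between 0.043 and 0.059 m and x of amber_mid in the frame of tray between -0.03 and 0.03 m and y of amber_mid in the frame of tray between -0.09 and 0.09 m and z of amber_mid in the frame of tray between 0.045 and 0.061 m and x of squat_mid in the frame of tray between -0.03 and 0.03 m and y of squat_mid in the frame of tray between -0.09 and 0.09 m and z of squat_mid in the frame of tray between 0.035 and 0.051 m and velocity of joint lid between -0.1 and 0.1 rad/s); the arm keeps its last pose, push and grip.
It fails at once if a bystander on the table is moved by more than 4 cm or tipped over (distance of any of syringe, tape_roll, vial_pot, beaker, pump_bottle, pill_carton from where it was at the start of the episode above 0.04 m or angle between any of syringe, tape_roll, vial_pot, beaker, pump_bottle, pill_carton's own z axis and vertical above 0.5 rad).
It fails at once if the carton, the jar, the amber bottle or the squat jar is knocked over (angle between any of carton_mid, jar_mid, amber_mid, squat_mid's own z axis and vertical above 0.9 rad).
It fails at once if the lid is lifted while the carton or the jar still stands on it (value of joint lid above 0.15 rad and (contact force between carrier and carton above 0.1 N or contact force between carrier and jar above 0.1 N)).
It also fails if it takes over 72 s, if anything falls off the work surface, if the arm or the gripper's body presses on something with over 40 N, if the wrist force passes 120 N, or if a joint passes its speed limit or range.

## Working session

There is one attempt and no reset: what is moved stays moved. The work goes in short steps, Python scripts to look and compute and a tool call to move; the robot and the scene stay as the last step left them, time stands still between calls to the robot, and variables do not carry over. Pictures are saved under pics/ and viewed, about 8 in all and at most 12, crops included, and the job is handed in when it is done.

Besides the shell and the picture viewer there is one more tool, called after "Emit:" as name([rows], argument=value, ...), one row to a line, values as JSON. jog_arm: Moves the arm, as the interface text tells. Its arguments: {"type":"object","properties":{"targets":{"type":"array","items":{"type":"object","properties":{"dp":{"type":"array","items":{"type":"number"}},"twist":{"type":"number"}}}},"fingers":{"type":"number"}},"required":["targets"]}

```bash
mkdir -p pics
cat > h.py <<'E'
import numpy as np, cv2
from scipy.spatial.transform import Rotation as R
from plant import sense, read_camera, camera_info, close_job
def rot(a):
    a=np.array(a,float)
    return a if a.shape==(3,3) else R.from_euler('xyz',a).as_matrix()
def ray(ci,u,v):
    f=210/np.tan(np.radians(ci['vfov'])/2)
    d=np.array([(u-ci['cx'])/f,(v-ci['cy'])/f]); s=d.copy()
    for _ in range(30): s=d/(1+ci['k1']*(s@s))
    return np.array(ci['position']), rot(ci['attitude'])@np.array([s[0],s[1],1])
def onz(ci,u,v,z):
    o,d=ray(ci,u,v); return o+d*(z-o[2])/d[2]
def proj(ci,p):
    f=210/np.tan(np.radians(ci['vfov'])/2)
    c=rot(ci['attitude']).T@(np.array(p)-ci['position']); s=c[:2]/c[2]; s=s*(1+ci['k1']*(s@s))
    return s*f+[ci['cx'],ci['cy']]
E
python3 - <<'E'
from h import *
s=sense(); print(s)
ims=[]
for n in ['scene','side','wrist']:
    ci=camera_info(n); print(n,ci)
    im=read_camera(n); np.save(f'{n}0.npy',im); cv2.imwrite(f'pics/{n}0.png',im[...,::-1])
E
```

```text
{'time_s': 0.0, 'joints': array([-2.10163077e-01,  1.59042471e-01,  1.59818064e+00,  1.91818435e-05,
        1.38614257e+00, -2.10093781e-01]), 'qvel': array([ 0.00030378, -0.00151772, -0.0006124 ,  0.00093248,  0.00260951,
        0.00135216]), 'tau': array([ 4.79022274e-04, -3.85570908e+01, -3.22103977e+01,  7.00944406e-02,
        3.78346047e-02, -1.56143192e-04]), 'tool_pos': array([5.74742274e-01, 1.07771571e-07, 4.03748121e-01]), 'orientation': array([-1.79152092,  1.56902319,  2.92079523]), 'ft_force': array([ 0.15896421, -0.33125689, -0.10540355]), 'wrist_torque': array([ 0.00786038, -0.01122597,  0.02667133]), 'finger_gap': 0.09192419459336532}
scene {'vfov': 46.40371615519554, 'cx': 276.86870189449763, 'cy': 208.23904918397403, 'k1': -0.15054717546015658, 'position': array([1.12627968, 0.20253719, 1.13743491]), 'attitude': array([-2.58547367,  0.01440368,  2.02629511])}
side {'vfov': 42.61518636014639, 'cx': 286.4460691908063, 'cy': 212.59701244885335, 'k1': -0.15964527619289345, 'position': array([ 0.487587  , -0.99043623,  1.07738852]), 'attitude': array([-2.37425842, -0.00431618, -0.04489986])}
wrist {'vfov': 59.193768057549285, 'cx': 284.14399083340686, 'cy': 210.2399330516514, 'k1': -0.08642117001455722, 'position': array([0.57565859, 0.07401915, 0.38366101]), 'attitude': array([ 2.87697525e+00,  1.23526307e-03, -4.04754697e-04])}
```

View pics/scene0.png

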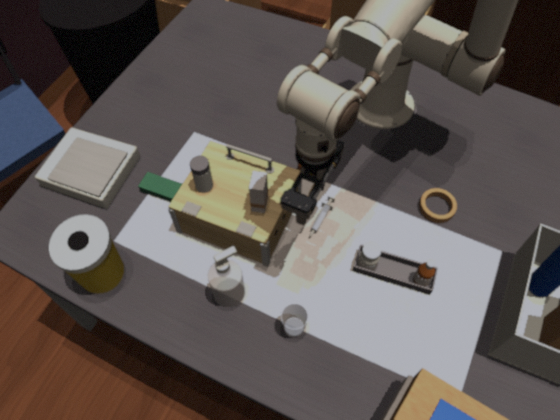

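View pics/wrist0.png

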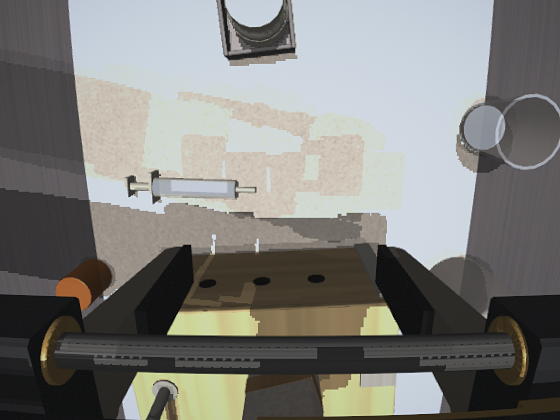

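View pics/side0.png

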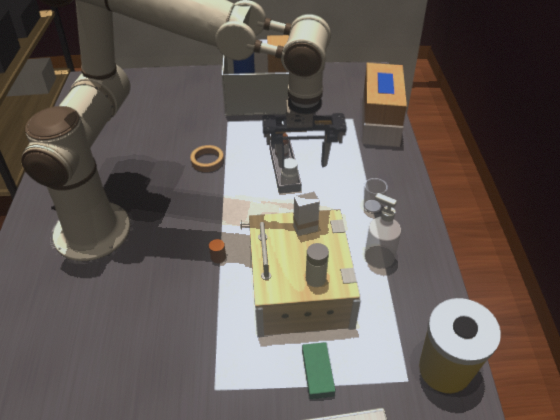

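The scene view shows the carrier on the right, with the dark-capped jar at (202,175) and the carton at (259,190). The tray is on the left at (395,270), with the squat jar at (370,252) and the amber bottle at (426,270). The side view agrees: jar cap (317,253), carton (306,210), bar (264,250). The wrist camera sees the syringe in the gap. Next I'll take enlarged crops.

Run:
```python
from h import *
a=np.load('side0.npy')[130:330,215:375]; b=np.load('scene0.npy')[140:300,165:305]; c=np.load('scene0.npy')[230:300,345:445]
o=np.zeros((600,800,3),np.uint8)
o[:600,:480]=cv2.resize(a,(480,600),interpolation=cv2.INTER_CUBIC)
o[:366,480:800]=cv2.resize(b,(320,366),interpolation=cv2.INTER_CUBIC)
o[370:594,480:800]=cv2.resize(c,(320,224),interpolation=cv2.INTER_CUBIC)
o=np.clip(o.astype(float)*1.4,0,255).astype(np.uint8)
cv2.imwrite('pics/c1.png',o[...,::-1])
print(np.round(R.from_euler('xyz',sense()['orientation']).as_matrix(),3))
```

```text
[[-0.001  1.     0.   ]
 [ 0.     0.    -1.   ]
 [-1.    -0.001 -0.   ]]
```

View pics/c1.png

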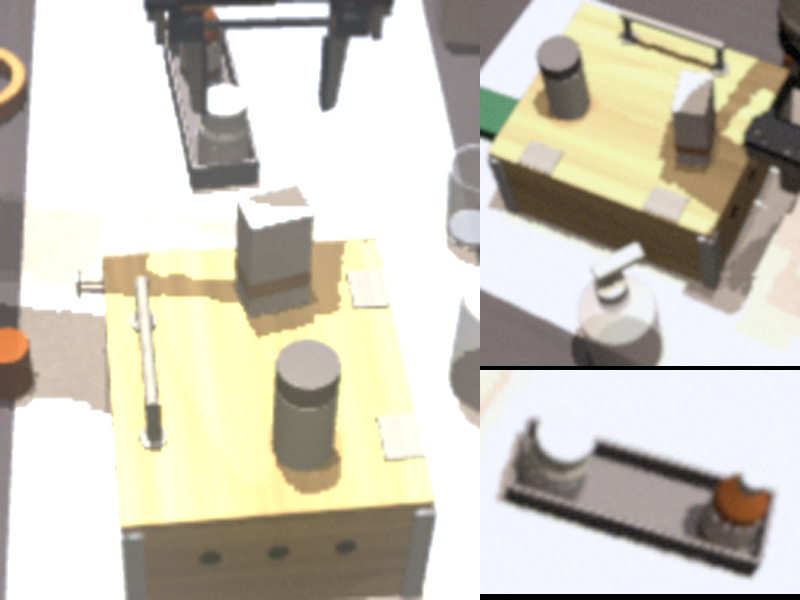

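Run:
```python
from h import *
S=camera_info('side');C=camera_info('scene')
A=lambda x,y:(215+x/3,130+y/3)
B=lambda x,y:(165+(x-480)/2.286,140+y/2.2875)
T=lambda x,y:(345+(x-480)/3.2,230+(y-370)/3.2)
def p(n,ci,uv,z): print(n,np.round(onz(ci,*uv,z)*1000).astype(int)[:2])
for q in [(104,258),(375,240),(432,505),(120,518)]: p('lid side',S,A(*q),.128)
for q in [(580,5),(787,70),(715,245),(492,152)]: p('lid scene',C,B(*q),.128)
for q in [(142,280),(153,408)]: p('bar side',S,A(*q),.170)
for q in [(625,22),(722,50)]: p('bar scene',C,B(*q),.170)
p('jar side',S,A(308,364),.224);p('jar scene',C,B(560,50),.224)
for q in [(238,198),(296,188),(312,207),(246,225)]: p('carton top side',S,A(*q),.228)
for q in [(246,303),(312,298)]: p('carton bot side',S,A(*q),.128)
for q in [(678,75),(710,72),(714,102),(675,106)]: p('carton top scene',C,B(*q),.228)
for q in [(677,160),(710,165)]: p('carton bot scene',C,B(*q),.128)
for q in [(505,490),(752,572),(775,492),(535,420)]: p('tray scene',C,T(*q),.03)
for q in [(190,165),(257,157)]: p('tray side',S,A(*q),.03)
p('squat scene',C,T(565,440),.084);p('squat side',S,A(225,100),.084)
p('amber scene',C,T(742,492),.104)
```

```text
lid side [443 -84]
lid side [665 -72]
lid side [ 676 -337]
lid side [ 454 -338]
lid scene [ 461 -342]
lid scene [443 -85]
lid scene [673 -59]
lid scene [ 678 -325]
bar side [ 474 -148]
bar side [ 480 -273]
bar scene [ 489 -262]
bar scene [ 477 -147]
jar side [ 588 -282]
jar scene [ 585 -279]
carton top side [ 548 -121]
carton top side [ 593 -112]
carton top side [ 603 -133]
carton top side [ 553 -150]
carton bot side [ 555 -137]
carton bot side [ 608 -134]
carton top scene [ 563 -152]
carton top scene [ 546 -125]
carton top scene [ 577 -105]
carton top scene [ 598 -137]
carton bot scene [ 600 -141]
carton bot scene [ 591 -106]
tray scene [589 132]
tray scene [573 329]
tray scene [500 325]
tray scene [522 131]
tray side [519 128]
tray side [583 137]
squat scene [557 161]
squat side [554 159]
amber scene [552 295]
```

Emit:
jog_arm([
  {"dp":[-1,-0.7,-5.5]},
  {"dp":[-1,-0.7,-5.5]},
  {"dp":[-1,-0.6,-5.5]},
  {"dp":[-1,-0.5,-5.5]},
  {"dp":[0,0,0]},
  {"dp":[0,0,0]},
])

```text
schema error: expected keys dp, twist
```

Run:
```python
from h import *
ci=camera_info('wrist'); im=read_camera('wrist'); np.save('w1.npy',im); print(sense()['tool_pos'],ci['position'],ci['attitude'])
np.save('w1ci.npy',ci,allow_pickle=True)
cv2.imwrite('pics/w1.png',im[...,::-1])
```

```text
[5.74838496e-01 4.46715063e-05 4.04089438e-01] [0.57569968 0.07401057 0.38378493] [ 2.87692501e+00  9.94407345e-04 -4.05077767e-04]
```

View pics/w1.png

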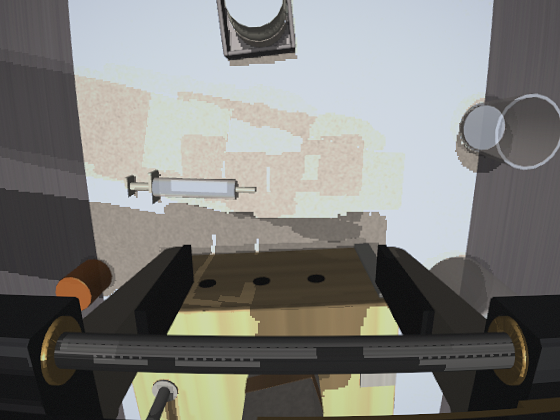

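The move was refused because each row needs a `twist` key, so this picture (count 5) is the same view as before.

Emit:
jog_arm([
  {"dp":[-1,-0.7,-5.5],"twist":0},
  {"dp":[-1,-0.7,-5.5],"twist":0},
  {"dp":[-1,-0.6,-5.5],"twist":0},
  {"dp":[-1,-0.5,-5.5],"twist":0},
  {"dp":[0,0,0],"twist":0},
  {"dp":[0,0,0],"twist":0},
])

```text
time_s: 0.95
tool_pos: [0.55, 0.2196, 0.4442]
orientation: [-0.736, 1.57, -2.306]
ft_force: [0.1, -0.4, 0.1]
finger_gap: 0.0918
```

Run:
```python
from h import *
ci=camera_info('wrist'); im=read_camera('wrist'); np.save('w1.npy',im); print(sense()['tool_pos'],ci['position'],ci['attitude'])
np.save('w1ci.npy',ci,allow_pickle=True)
cv2.imwrite('pics/w2.png',im[...,::-1])
```

```text
[0.55013599 0.2189863  0.4440627 ] [0.5508959  0.29354157 0.42393689] [ 2.87583653e+00  3.11116176e-04 -2.08454873e-04]
```

View pics/w2.png

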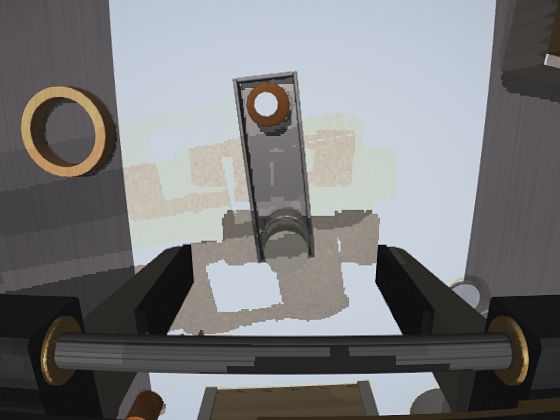

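Picture 6: tray rim corners at (234,80), (297,73) and (313,256). The amber bottle's top is at (267,104) and the squat jar's top at about (286,246).

Run:
```python
from h import *
ci=np.load('w1ci.npy',allow_pickle=True).item()
for n,u,v,z in [('c',234,80,.03),('c',297,73,.03),('c',313,256,.03),('c',261,262,.03),('amb',267,104,.104),('squat',286,246,.084)]:
    print(n,np.round(onz(ci,u,v,z)*1000)[:2])
im=np.load('w1.npy'); g=cv2.resize(im[60:280,220:330],(400,800),interpolation=cv2.INTER_CUBIC)
g=np.clip(g*1.5,0,255).astype(np.uint8)
cv2.imwrite('pics/w3.png',cv2.rotate(g[...,::-1],cv2.ROTATE_90_CLOCKWISE))
```

```text
c [500. 324.]
c [564. 331.]
c [584. 132.]
c [524. 125.]
amb [536. 299.]
squat [553. 165.]
```

View pics/w3.png

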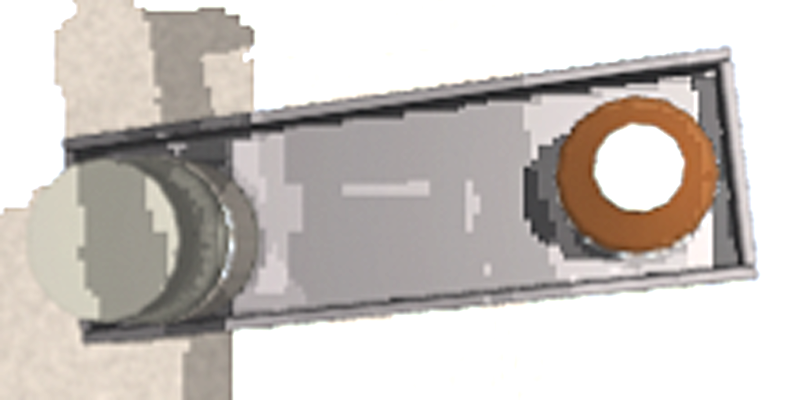

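Picture 7: tray outer corners are sharp and give (233.8,79.3), (295.6,72.4), (314,256.6) and (259.3,261.9). The squat cap is centred at (286.5,251.4), the amber cap at (266.2,104).

Run:
```python
from h import *
ci=np.load('w1ci.npy',allow_pickle=True).item()
P=[onz(ci,u,v,.03)[:2] for u,v in [(233.8,79.3),(295.6,72.4),(314,256.6),(259.3,261.9)]]
c=np.mean(P,0); d=(P[0]+P[1]-P[2]-P[3])/2; yaw=np.arctan2(-d[0],d[1]); M=np.array([[np.cos(yaw),-np.sin(yaw)],[np.sin(yaw),np.cos(yaw)]])
print(np.round(P,4),c,'len',np.hypot(*d),'w',np.hypot(*(P[1]-P[0])),np.hypot(*(P[2]-P[3])),'yaw',yaw)
for n,u,v,z in [('amb',266.2,104,.104),('squat',286.5,251.4,.084)]:
    p=onz(ci,u,v,z)[:2]; print(n,p,M.T@(p-c))
```

```text
[[0.4995 0.3246]
 [0.5624 0.3312]
 [0.5849 0.1313]
 [0.5222 0.1247]] [0.54224223 0.22794199] len 0.20116782736825592 w 0.06326211180400437 0.06312605126846633 yaw 0.11264701566593525
amb [0.53576775 0.29868126] [0.00151829 0.07101871]
squat [0.5530799  0.15904656] [ 0.00302453 -0.06967703]
```

Emit:
jog_arm([
  {"dp":[-2,0.5,4],"twist":0},
  {"dp":[-2,0.5,5.5],"twist":0},
  {"dp":[-1,0.5,5.5],"twist":0},
  {"dp":[-1,0.5,5.5],"twist":0},
  {"dp":[-1,0,5.5],"twist":0},
  {"dp":[0,0,5.5],"twist":0},
  {"dp":[0,0,5.5],"twist":0},
  {"dp":[0,0,5.5],"twist":0},
  {"dp":[0,0,4],"twist":0},
  {"dp":[0,0,0],"twist":0},
  {"dp":[0,0,0],"twist":0},
])

```text
time_s: 2.38
tool_pos: [0.5695, -0.2455, 0.5144]
orientation: [-2.492, 1.57, 2.219]
ft_force: [0.4, 0.4, 0.2]
finger_gap: 0.092
```

Run:
```python
from h import *
ci=camera_info('wrist'); im=read_camera('wrist'); np.save('w4.npy',im); print(sense()['tool_pos'],ci['position'],ci['attitude'])
np.save('w4ci.npy',ci,allow_pickle=True)
g=np.clip(im[0:320,150:410]*1.3,0,255).astype(np.uint8)
cv2.imwrite('pics/w4.png',cv2.resize(g[...,::-1],None,fx=1.8,fy=1.8,interpolation=cv2.INTER_CUBIC))
```

```text
[ 0.56968164 -0.2448064   0.51459234] [ 0.57050577 -0.17152944  0.49421542] [ 2.87746544e+00  1.75234246e-04 -1.89608547e-03]
```

View pics/w4.png

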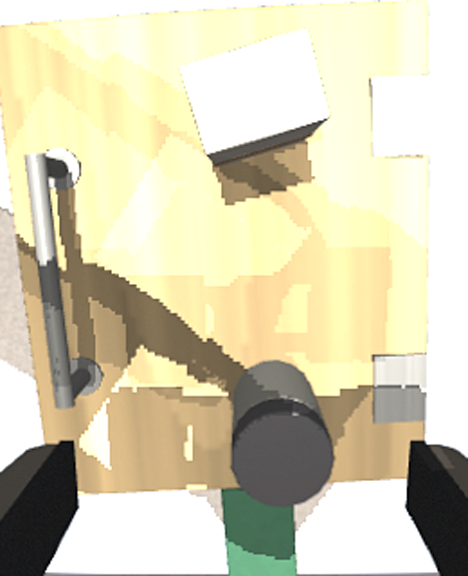

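Picture 8: in the crop, the carton top corners are (182,67), (305,29), (329,117) and (212,157), so it's turned about 18°. The jar cap is centred at (282,452), and the bar runs from (35,155) to (65,407).

Run:
```python
from h import *
ci=np.load('w4ci.npy',allow_pickle=True).item()
q=lambda x,y,z: onz(ci,150+x/1.8,y/1.8,z)[:2]
P=[q(*a,.228) for a in [(182,67),(305,29),(329,117),(212,157)]]
print(np.round(P,4),np.mean(P,0),[np.hypot(*(P[i]-P[i-1])) for i in range(4)])
e=P[1]-P[0]+P[2]-P[3]; print('yaw',np.arctan2(e[1],e[0]))
print('jar',q(282,452,.224))
b=[q(35,155,.172),q(65,407,.172)]; print('bar',b,np.mean(b,0),np.hypot(*(b[0]-b[1])))
L=[q(0,25,.128),q(428,0,.128),q(422,490,.128),q(50,493,.128)];print(np.round(L,4))
print(np.round(rot(sense()['orientation']),3))
```

```text
[[ 0.5483 -0.1226]
 [ 0.5942 -0.1092]
 [ 0.6038 -0.1407]
 [ 0.5592 -0.1555]] [ 0.57635045 -0.13199642] [np.float64(0.03464014033230977), np.float64(0.04782555577159681), np.float64(0.032979941211417924), np.float64(0.04696838512680654)]
yaw 0.30240806268651677
jar [ 0.58786017 -0.27773165]
bar [array([ 0.47388868, -0.15019455]), array([ 0.48012804, -0.27361984])] [ 0.47700836 -0.21190719] 0.12358289742894585
[[ 0.446  -0.0814]
 [ 0.6659 -0.0706]
 [ 0.6789 -0.3404]
 [ 0.4544 -0.3421]]
[[-0.     1.    -0.   ]
 [ 0.001 -0.    -1.   ]
 [-1.    -0.    -0.001]]
```

Emit:
jog_arm([
  {"dp":[0,0.6,-3.8],"twist":0},
  {"dp":[0,0,-3.8],"twist":0},
  {"dp":[0,0,-3.7],"twist":0},
  {"dp":[0,0,0],"twist":-0.15},
  {"dp":[0,0,0],"twist":-0.15},
  {"dp":[2,0,0],"twist":0},
  {"dp":[3,0,0],"twist":0},
  {"dp":[3,0,0],"twist":0},
  {"dp":[3,0,0],"twist":0},
  {"dp":[0,0,0],"twist":0},
  {"dp":[0,0,0],"twist":0},
], fingers=9.19)

```text
time_s: 3.8
tool_pos: [0.5762, -0.1315, 0.4063]
orientation: [0.873, 1.569, -0.397]
ft_force: [-0.0, -0.5, 0.6]
finger_gap: 0.0921
```

Run:
```python
from h import *
s=sense();print(s['tool_pos'],s['ft_force'],s['finger_gap'],np.round(rot(s['orientation']),3))
```

```text
[ 0.57623285 -0.13149715  0.40632631] [-0.006901   -0.52921733  0.59412918] 0.09208904785564218 [[ 0.002  0.955  0.296]
 [-0.001  0.296 -0.955]
 [-1.     0.002  0.001]]
```

Emit:
jog_arm([
  {"dp":[2,0,0],"twist":0},
  {"dp":[2,0,0],"twist":0},
  {"dp":[0,0,0],"twist":0},
])

```text
time_s: 4.18
tool_pos: [0.5759, -0.1318, 0.3649]
orientation: [-2.297, 1.57, 2.716]
ft_force: [-0.9, 0.2, -1.2]
finger_gap: 0.0921
```

Emit:
jog_arm([
  {"dp":[0,0,0],"twist":0},
  {"dp":[0,0,0],"twist":0},
  {"dp":[0,0,0],"twist":0},
  {"dp":[0,0,0],"twist":0},
  {"dp":[0,0,0],"twist":0},
  {"dp":[0,0,0],"twist":0},
], fingers=3)

```text
time_s: 4.92
tool_pos: [0.576, -0.1321, 0.3649]
orientation: [-0.726, 1.571, -1.996]
ft_force: [-1.0, -0.8, 1.7]
finger_gap: 0.0497
```

Emit:
jog_arm([
  {"dp":[-2,0,0],"twist":0},
  {"dp":[-3,0,0],"twist":0},
  {"dp":[-3,0,0],"twist":0},
  {"dp":[0,0,0],"twist":0.1},
  {"dp":[0,0,0],"twist":0.087},
  {"dp":[0,0.7,-3],"twist":0},
  {"dp":[0,0,-5],"twist":0},
  {"dp":[0,0,-5],"twist":0},
  {"dp":[0,0,-5],"twist":0},
  {"dp":[0,0,-5],"twist":0},
  {"dp":[0,0,-5],"twist":0},
  {"dp":[0,0,-5],"twist":0},
  {"dp":[0,0,-4],"twist":0},
  {"dp":[0,0,-2],"twist":0},
  {"dp":[0,0,0],"twist":0},
  {"dp":[0,0,0],"twist":0},
  {"dp":[0,0,0],"twist":0},
])

```text
time_s: 7.05
tool_pos: [0.5394, 0.255, 0.4447]
orientation: [-0.025, 1.57, -1.485]
ft_force: [0.5, -0.8, -1.2]
finger_gap: 0.0496
```

Run:
```python
from h import *
s=sense();print(s['tool_pos'],s['ft_force'],s['finger_gap'],np.round(rot(s['orientation']),3))
im=read_camera('wrist'); cv2.imwrite('pics/w5.png',im[...,::-1])
print(proj(camera_info('wrist'),[.5391,.2558,.124]))
```

```text
[0.5393799  0.25499678 0.44469725] [ 0.47502471 -0.83604219 -1.17111022] 0.049608798418324905 [[ 0.     0.994  0.111]
 [-0.     0.111 -0.994]
 [-1.    -0.     0.   ]]
[282.66661924 200.49267408]
```

View pics/w5.png

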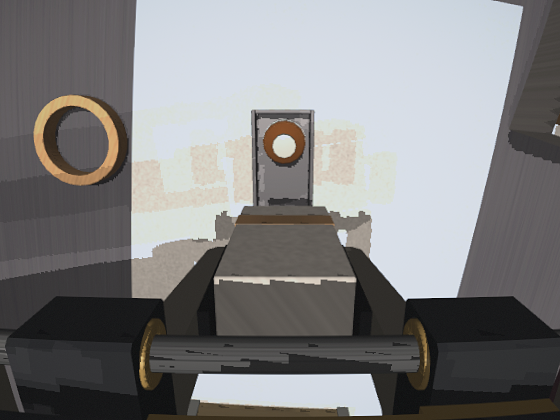

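Run:
```python
from h import *
ci=camera_info('wrist')
for z in (.303,.308): print(onz(ci,285,279,z), onz(ci,215,279,z)[0]-onz(ci,355,279,z)[0])
P=[onz(ci,u,v,.03)[:2] for u,v in [(252,111),(313,111)]];print(P, np.mean(P,0), 'expected',[.5422-.1124*.102,.2279+.9937*.102]); print(onz(ci,284.5,146.5,.104))
```

```text
[0.5389548  0.27040233 0.303     ] -0.05024483419945369
[0.53867317 0.27279896 0.308     ] -0.04817769533497418
[array([0.49918053, 0.32450558]), array([0.56207064, 0.33149482])] [0.53062559 0.3280002 ] expected [0.5307352, 0.3292574]
[0.53588841 0.29865101 0.104     ]
```

Emit:
jog_arm([
  {"dp":[2,0,0],"twist":0},
  {"dp":[3,0,0],"twist":0},
  {"dp":[3,0,0],"twist":0},
  {"dp":[3,0,0],"twist":0},
  {"dp":[2,0,0],"twist":0},
  {"dp":[2,0,0],"twist":0},
  {"dp":[2,0,0],"twist":0},
  {"dp":[1,0,0],"twist":0},
  {"dp":[1,0,0],"twist":0},
  {"dp":[1,0,0],"twist":0},
  {"dp":[0,0,0],"twist":0},
  {"dp":[0,0,0],"twist":0},
])

```text
time_s: 8.6
tool_pos: [0.5392, 0.2564, 0.2452]
orientation: [1.688, 1.57, 0.23]
ft_force: [0.3, 1.1, -1.4]
finger_gap: 0.0497
```

Emit:
jog_arm([
  {"dp":[0.2,0,0],"twist":0},
  {"dp":[0.1,0,0],"twist":0},
  {"dp":[0,0,0],"twist":0},
])

```text
time_s: 8.98
tool_pos: [0.5389, 0.2563, 0.2417]
orientation: [-1.398, 1.571, -2.856]
ft_force: [0.0, -0.2, -1.9]
finger_gap: 0.05
```

Emit:
jog_arm([
  {"dp":[0,0,0],"twist":0},
  {"dp":[0,0,0],"twist":0},
  {"dp":[0,0,0],"twist":0},
  {"dp":[0,0,0],"twist":0},
  {"dp":[0,0,0],"twist":0},
  {"dp":[-1,0,0],"twist":0},
  {"dp":[-2,0,0],"twist":0},
  {"dp":[-3,0,0],"twist":0},
  {"dp":[-4,0,0],"twist":0},
  {"dp":[-4,0,0],"twist":0},
  {"dp":[-4,0,0],"twist":0},
  {"dp":[-3,0,0],"twist":0},
  {"dp":[0,0,0],"twist":0},
], fingers=9.19)

```text
time_s: 10.6
tool_pos: [0.5393, 0.2564, 0.4563]
orientation: [1.703, 1.563, 0.245]
ft_force: [1.0, -0.6, 0.1]
finger_gap: 0.0917
```

Emit:
jog_arm([
  {"dp":[0,-1.2,3.6],"twist":0},
  {"dp":[0,0,5],"twist":0},
  {"dp":[0,0,5],"twist":0},
  {"dp":[0,0,5],"twist":0},
  {"dp":[0,0,5],"twist":0},
  {"dp":[0,0,5],"twist":0},
  {"dp":[0,0,5],"twist":0},
  {"dp":[0,0,5],"twist":0},
  {"dp":[0,0,5],"twist":0},
  {"dp":[0,0,5],"twist":0},
  {"dp":[0,0,5],"twist":0},
  {"dp":[0,0,0],"twist":0},
  {"dp":[0,0,0],"twist":0},
])

```text
time_s: 12.22
tool_pos: [0.5873, -0.2771, 0.4505]
orientation: [-2.533, 1.568, 2.292]
ft_force: [0.5, 0.1, -0.1]
finger_gap: 0.0924
```

Run:
```python
from h import *
s=sense();print(s['tool_pos'],s['ft_force'],s['finger_gap'],np.round(rot(s['orientation']),3))
im=read_camera('wrist'); cv2.imwrite('pics/w6.png',im[...,::-1])
im=read_camera('scene')
cv2.imwrite('pics/s6.png',cv2.resize(im[220:310,340:450,::-1],None,fx=6,fy=6,interpolation=cv2.INTER_CUBIC))
```

```text
[ 0.58731065 -0.27708228  0.45054523] [ 0.51157608  0.05322952 -0.11504785] 0.0923606465218353 [[-0.002  0.994  0.113]
 [ 0.002  0.113 -0.994]
 [-1.    -0.001 -0.002]]
```

View pics/s6.png

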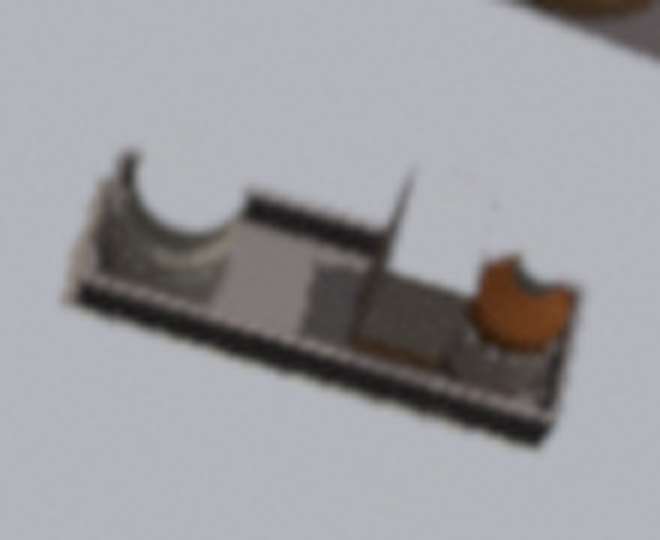

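Picture 10: the carton stands upright in the tray beside the amber bottle, leaving a gap next to the squat jar. Now the jar.

Emit:
jog_arm([
  {"dp":[1.5,0,0],"twist":0},
  {"dp":[2,0,0],"twist":0},
  {"dp":[2,0,0],"twist":0},
  {"dp":[2,0,0],"twist":0},
  {"dp":[1,0,0],"twist":0},
  {"dp":[0,0,0],"twist":0},
])

```text
time_s: 13.08
tool_pos: [0.5873, -0.2776, 0.3655]
orientation: [-2.317, 1.569, 2.508]
ft_force: [-1.0, 0.2, 0.6]
finger_gap: 0.0916
```

Emit:
jog_arm([
  {"dp":[0,0,0],"twist":0},
  {"dp":[0,0,0],"twist":0},
  {"dp":[0,0,0],"twist":0},
  {"dp":[0,0,0],"twist":0},
  {"dp":[0,0,0],"twist":0},
  {"dp":[0,0,0],"twist":0},
], fingers=2.5)

```text
time_s: 13.82
tool_pos: [0.5874, -0.2777, 0.3668]
orientation: [-1.36, 1.57, -2.818]
ft_force: [-1.2, 0.7, 0.8]
finger_gap: 0.0455
```

Emit:
jog_arm([
  {"dp":[-2,0,0],"twist":0},
  {"dp":[-3,0,0],"twist":0},
  {"dp":[-3,0,0],"twist":0},
  {"dp":[0,1.2,-3],"twist":0},
  {"dp":[0,0,-5],"twist":0},
  {"dp":[0,0,-5],"twist":0},
  {"dp":[0,0,-5],"twist":0},
  {"dp":[0,0,-5],"twist":0},
  {"dp":[0,0,-5],"twist":0},
  {"dp":[0,0,-5],"twist":0},
  {"dp":[0,0,-5],"twist":0},
  {"dp":[0,0,-5],"twist":0},
  {"dp":[0,0,-4],"twist":0},
  {"dp":[0,0,-2.1],"twist":0},
  {"dp":[0,0,0],"twist":0},
  {"dp":[0,0,0],"twist":0},
  {"dp":[0,0,0],"twist":0},
])

```text
time_s: 15.95
tool_pos: [0.5444, 0.2104, 0.4468]
orientation: [0.146, 1.57, -1.313]
ft_force: [0.6, -0.2, -2.8]
finger_gap: 0.0454
```

Run:
```python
from h import *
s=sense();print(s['tool_pos'],s['ft_force'],s['finger_gap'],np.round(rot(s['orientation']),3))
im=read_camera('wrist'); np.save('w7.npy',im); cv2.imwrite('pics/w7.png',im[...,::-1])
np.save('w7ci.npy',camera_info('wrist'),allow_pickle=True)
```

```text
[0.5444041  0.21036575 0.44678657] [ 0.60745956 -0.19809325 -2.80008508] 0.04538314205945279 [[ 0.     0.994  0.111]
 [-0.     0.111 -0.994]
 [-1.     0.     0.   ]]
```

View pics/w7.png

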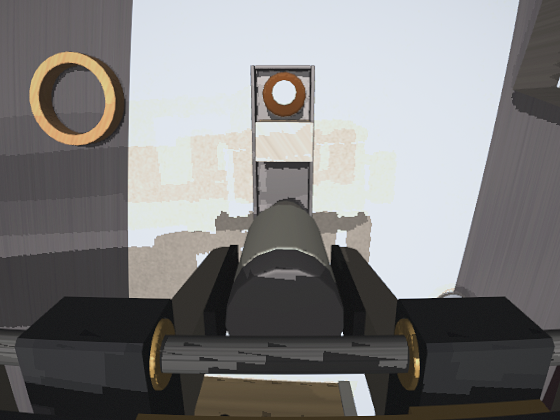

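Picture 11: the jar hangs upright and aligned with the tray. The carton's top spans v 123–161.

Run:
```python
from h import *
ci=np.load('w7ci.npy',allow_pickle=True).item()
y=.1124;
def t(u,v,z):
    p=onz(ci,u,v,z)[:2]-[.5422,.2279]; return np.round([p@[.9937,.1124],p@[-.1124,.9937]],4)
print('carton near/far edge',t(284,161,.104),t(284,123,.104),'corners',t(256,161,.104),t(311,161,.104),'amber',t(284,92,.104))
print('jar cap front',t(286,270,.303),t(286,278,.303)); print('tool',(np.array([.5444,.2104])-[.5422,.2279])@[-.1124,.9937])
```

```text
carton near/far edge [0.0012 0.0133] [0.0012 0.0459] corners [-0.0233  0.0134] [0.0248 0.0133] amber [0.0013 0.0715]
jar cap front [0.0019 0.0003] [ 0.0019 -0.0029]
tool -0.017637029999999988
```

Run:
```python
from h import *
im=np.load('w7.npy'); print(list(zip(range(195,345,3),im[195:345:3,286].sum(1))))
print([ (u,int(im[300,u].sum())) for u in list(range(220,250,2))+list(range(322,352,2))])
im=np.load('w4.npy'); print([(v,int(im[v,307].sum())) for v in range(196,290,3)]); print([(u,int(im[251,u].sum())) for u in list(range(270,286,1))+list(range(328,342))])
```

```text
[(195, np.uint64(368)), (198, np.uint64(342)), (201, np.uint64(214)), (204, np.uint64(227)), (207, np.uint64(281)), (210, np.uint64(279)), (213, np.uint64(281)), (216, np.uint64(282)), (219, np.uint64(283)), (222, np.uint64(282)), (225, np.uint64(285)), (228, np.uint64(286)), (231, np.uint64(281)), (234, np.uint64(282)), (237, np.uint64(284)), (240, np.uint64(285)), (243, np.uint64(282)), (246, np.uint64(317)), (249, np.uint64(384)), (252, np.uint64(159)), (255, np.uint64(163)), (258, np.uint64(164)), (261, np.uint64(167)), (264, np.uint64(168)), (267, np.uint64(183)), (270, np.uint64(394)), (273, np.uint64(369)), (276, np.uint64(346)), (279, np.uint64(287)), (282, np.uint64(155)), (285, np.uint64(155)), (288, np.uint64(153)), (291, np.uint64(153)), (294, np.uint64(154)), (297, np.uint64(157)), (300, np.uint64(154)), (303, np.uint64(155)), (306, np.uint64(153)), (309, np.uint64(157)), (312, np.uint64(154)), (315, np.uint64(150)), (318, np.uint64(156)), (321, np.uint64(151)), (324, np.uint64(151)), (327, np.uint64(151)), (330, np.uint64(152)), (333, np.uint64(152)), (336, np.uint64(10
[... 448 characters left out ...]
2), (208, 282), (211, 283), (214, 285), (217, 285), (220, 353), (223, 137), (226, 126), (229, 170), (232, 206), (235, 207), (238, 205), (241, 199), (244, 205), (247, 201), (250, 201), (253, 202), (256, 200), (259, 201), (262, 199), (265, 201), (268, 198), (271, 198), (274, 200), (277, 194), (280, 196), (283, 206), (286, 203), (289, 201)]
[(270, 341), (271, 342), (272, 344), (273, 349), (274, 355), (275, 352), (276, 349), (277, 334), (278, 256), (279, 180), (280, 199), (281, 201), (282, 201), (283, 200), (284, 201), (285, 204), (328, 197), (329, 202), (330, 199), (331, 199), (332, 197), (333, 197), (334, 166), (335, 322), (336, 418), (337, 405), (338, 407), (339, 408), (340, 408), (341, 406)]
```

Run:
```python
from h import *
ci=np.load('w7ci.npy',allow_pickle=True).item()
def t(ci,u,v,z):
    p=onz(ci,u,v,z)[:2]-[.5422,.2279]; return np.round([p@[.9937,.1124],p@[-.1124,.9937]],4)
print('cap front',t(ci,286,268.5,.304),'bottom front',t(ci,286,200,.209),'cap/body edge',t(ci,286,250.5,.29),t(ci,286,250.5,.284))
c4=np.load('w4ci.npy',allow_pickle=True).item()
print('w4 jar top front',onz(c4,307,229.5,.224),'bottom front',onz(c4,307,200.5,.128),'width',onz(c4,278.5,251,.224)[0]-onz(c4,334.5,251,.224)[0])
```

```text
cap front [0.0019 0.0013] bottom front [0.0024 0.0037] cap/body edge [0.0019 0.0028] [0.002  0.0004]
w4 jar top front [ 0.587853   -0.25997109  0.224     ] bottom front [ 0.59356921 -0.26032957  0.128     ] width -0.04381463150712017
```

Both views put the jar about 4–5 mm toward −y in the grip, so I'll shift it 0.45 cm toward the carton to even out the gaps before lowering.

Emit:
jog_arm([
  {"dp":[1,0,-0.45],"twist":0},
  {"dp":[3,0,0],"twist":0},
  {"dp":[3,0,0],"twist":0},
  {"dp":[3,0,0],"twist":0},
  {"dp":[2,0,0],"twist":0},
  {"dp":[2,0,0],"twist":0},
  {"dp":[2,0,0],"twist":0},
  {"dp":[1,0,0],"twist":0},
  {"dp":[1,0,0],"twist":0},
  {"dp":[1,0,0],"twist":0},
  {"dp":[1,0,0],"twist":0},
  {"dp":[0,0,0],"twist":0},
  {"dp":[0,0,0],"twist":0},
])

```text
time_s: 17.62
tool_pos: [0.5437, 0.2161, 0.2471]
orientation: [1.645, 1.57, 0.187]
ft_force: [0.1, 0.2, -1.8]
finger_gap: 0.0458
```

Emit:
jog_arm([
  {"dp":[0.2,0,0],"twist":0},
  {"dp":[0.1,0,0],"twist":0},
  {"dp":[0,0,0],"twist":0},
])

```text
time_s: 18.0
tool_pos: [0.5435, 0.216, 0.2437]
orientation: [-1.467, 1.571, -2.925]
ft_force: [-0.4, 0.1, -2.7]
finger_gap: 0.0454
```

Emit:
jog_arm([
  {"dp":[0.15,0,0],"twist":0},
  {"dp":[0,0,0],"twist":0},
  {"dp":[0,0,0],"twist":0},
])

```text
time_s: 18.38
tool_pos: [0.5437, 0.2161, 0.2427]
orientation: [1.581, 1.57, 0.123]
ft_force: [-1.4, -0.1, 3.2]
finger_gap: 0.0455
```

Emit:
jog_arm([
  {"dp":[0,0,0],"twist":0},
  {"dp":[0,0,0],"twist":0},
  {"dp":[0,0,0],"twist":0},
  {"dp":[0,0,0],"twist":0},
  {"dp":[0,0,0],"twist":0},
  {"dp":[-1,0,0],"twist":0},
  {"dp":[-2,0,0],"twist":0},
  {"dp":[-3,0,0],"twist":0},
  {"dp":[-4,0,0],"twist":0},
  {"dp":[-4,0,0],"twist":0},
  {"dp":[-4,0,0],"twist":0},
  {"dp":[-3,0,0],"twist":0},
  {"dp":[0,0,0],"twist":0},
  {"dp":[0,0,0],"twist":0},
], fingers=9.19)

```text
time_s: 20.12
tool_pos: [0.5432, 0.216, 0.4516]
orientation: [-1.471, 1.57, -2.929]
ft_force: [-0.5, 0.2, -0.2]
finger_gap: 0.0919
```

Run:
```python
from h import *
s=sense();print(s['tool_pos'],s['finger_gap'])
ci=camera_info('wrist');np.save('w8ci.npy',ci,allow_pickle=True)
im=read_camera('wrist'); np.save('w8.npy',im)
s2=read_camera('scene')
o=np.zeros((600,800,3),np.uint8)
o[:,:375]=cv2.resize(im[60:300,210:360],(375,600),interpolation=cv2.INTER_CUBIC)
o[:348,375:]=cv2.resize(s2[220:310,340:450],(425,348),interpolation=cv2.INTER_CUBIC)
cv2.imwrite('pics/w8.png',o[...,::-1])
```

```text
[0.54320261 0.21598242 0.45157698] 0.09188479555675014
```

View pics/w8.png

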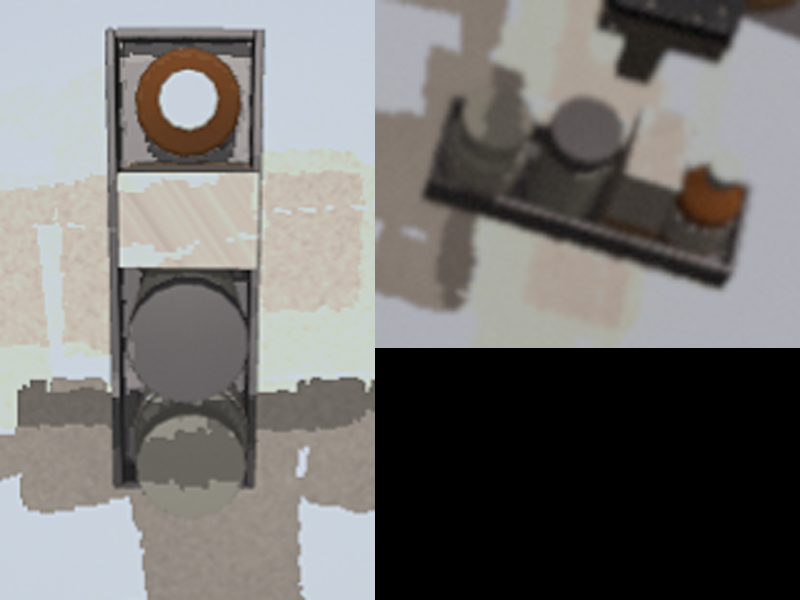

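Picture 12: all four containers stand upright in one row inside the tray, and the gripper is clear. Next is the lid bar at (0.477, −0.212), yaw 0.05.

Emit:
jog_arm([
  {"dp":[0,0,0],"twist":0.063},
  {"dp":[0,-0.9,3.4],"twist":0},
  {"dp":[0,-1,5],"twist":0},
  {"dp":[0,-1,5],"twist":0},
  {"dp":[0,-1,5],"twist":0},
  {"dp":[0,-1,5],"twist":0},
  {"dp":[0,-1,5],"twist":0},
  {"dp":[0,-1,5],"twist":0},
  {"dp":[0,-1,5],"twist":0},
  {"dp":[0,-0.9,4],"twist":0},
  {"dp":[0,0,0],"twist":0},
  {"dp":[0,0,0],"twist":0},
], fingers=5)

```text
time_s: 21.72
tool_pos: [0.4768, -0.2113, 0.4513]
orientation: [-2.493, 1.569, 2.27]
ft_force: [0.3, 0.8, -0.2]
finger_gap: 0.0502
```

Run:
```python
from h import *
s=sense();print(s['tool_pos'],s['finger_gap'],np.round(rot(s['orientation']),3))
S=camera_info('side');im=read_camera('side')
# bar ends by projection vs. bright steel along expected line
for p in ([.4739,-.150,.17],[.4770,-.212,.17],[.4801,-.2736,.17]): print(proj(S,p))
```

```text
[ 0.47678503 -0.21131785  0.45125956] 0.05017175766221209 [[-0.001  0.999  0.05 ]
 [ 0.002  0.05  -0.999]
 [-1.    -0.001 -0.002]]
[262.34890606 223.8817566 ]
[264.14582617 244.3566074 ]
[266.0819946 266.1639525]
```

Projecting the bar into the side view gives (262,224)–(266,266), matching what I saw there. Descending.

Emit:
jog_arm([
  {"dp":[2,0,0],"twist":0},
  {"dp":[3,0,0],"twist":0},
  {"dp":[3,0,0],"twist":0},
  {"dp":[2,0,0],"twist":0},
  {"dp":[1,0,0],"twist":0},
  {"dp":[0,0,0],"twist":0},
  {"dp":[0,0,0],"twist":0},
])

```text
time_s: 22.65
tool_pos: [0.4772, -0.2117, 0.3433]
orientation: [0.884, 1.569, -0.636]
ft_force: [-0.1, -0.0, -0.1]
finger_gap: 0.05
```

Emit:
jog_arm([
  {"dp":[0,0,0],"twist":0},
  {"dp":[0,0,0],"twist":0},
  {"dp":[0,0,0],"twist":0},
  {"dp":[0,0,0],"twist":0},
  {"dp":[0,0,0],"twist":0},
  {"dp":[0,0,0],"twist":0},
  {"dp":[0,0,0],"twist":0},
], fingers=0)

```text
time_s: 23.52
tool_pos: [0.4759, -0.212, 0.3421]
orientation: [-1.655, 1.566, 3.107]
ft_force: [-6.2, 0.1, 3.8]
finger_gap: 0.009
```

Emit:
jog_arm([
  {"dp":[-0.76,0.21,0],"twist":0},
  {"dp":[-0.76,0.24,0],"twist":0},
  {"dp":[-0.74,0.27,0],"twist":0},
  {"dp":[-0.73,0.3,0],"twist":0},
  {"dp":[-0.72,0.33,0],"twist":0},
  {"dp":[-0.71,0.35,0],"twist":0},
  {"dp":[-0.69,0.38,0],"twist":0},
  {"dp":[-0.68,0.41,0],"twist":0},
  {"dp":[-0.66,0.44,0],"twist":0},
  {"dp":[-0.64,0.46,0],"twist":0},
  {"dp":[0,0,0],"twist":0},
])

```text
time_s: 24.9
tool_pos: [0.5095, -0.2103, 0.4134]
orientation: [-1.654, 1.564, 3.109]
ft_force: [-11.2, 0.5, 4.5]
finger_gap: 0.0089
```

Forces are moderate and the bar is following. Second half of the arc.

Emit:
jog_arm([
  {"dp":[-0.62,0.49,0],"twist":0},
  {"dp":[-0.61,0.51,0],"twist":0},
  {"dp":[-0.58,0.54,0],"twist":0},
  {"dp":[-0.56,0.55,0],"twist":0},
  {"dp":[-0.54,0.58,0],"twist":0},
  {"dp":[-0.52,0.6,0],"twist":0},
  {"dp":[-0.49,0.62,0],"twist":0},
  {"dp":[-0.47,0.64,0],"twist":0},
  {"dp":[-0.44,0.66,0],"twist":0},
  {"dp":[-0.42,0.67,0],"twist":0},
  {"dp":[0,0,0],"twist":0},
  {"dp":[0,0,0],"twist":0},
  {"dp":[0,0,0],"twist":0},
  {"dp":[0,0,0],"twist":0},
])

```text
time_s: 26.65
tool_pos: [0.5684, -0.2072, 0.4679]
orientation: [-1.283, 1.568, -2.804]
ft_force: [-8.7, 1.5, 10.9]
finger_gap: 0.009
```

Run:
```python
from h import *
s=sense();p=s['tool_pos'];Rm=rot(s['orientation']);g=p+.171*Rm[:,0];print(p,g,s['ft_force'],s['finger_gap'],np.abs(s['qvel']).max())
hx=np.array([.672,-.202,.12]); ex=np.array([np.cos(.05),np.sin(.05)])
a=(g[:2]-hx[:2])@ex; b=g[2]-.12; print('theta',np.arctan2(50,195)*-1+np.arctan2(b,-a),'r',np.hypot(a,b),'exp',.2013)
# camera check: lid near-edge, colour, in side view
S=camera_info('side');im=read_camera('side');np.save('side9.npy',im)
S2=camera_info('scene');im2=read_camera('scene')
h=cv2.cvtColor(im,cv2.COLOR_RGB2HSV); m=cv2.inRange(h,(15,60,90),(35,255,255)); m[:, :200]=0; m[:,400:]=0; m[:150]=0;m[340:]=0
c=max(cv2.findContours(m,0,2)[0],key=cv2.contourArea); print('lid hull',cv2.contourArea(c),cv2.approxPolyDP(cv2.convexHull(c),5,True)[:,0].tolist())
for th in (.7,.785,.87):
    out=[]
    for y in (-.13,.13):
        for r in (0,.222):
            q=np.array([-r*np.cos(th)+.008*np.sin(th),y,r*np.sin(th)+.008*np.cos(th)])
            w=[hx[0]+ex[0]*q[0]-ex[1]*q[1],hx[1]+ex[1]*q[0]+ex[0]*q[1],.12+q[2]]
            out.append(np.round(proj(S,w)).astype(int).tolist())
    print(th,out)
# tray check by the dark/amber pixels: compare with earlier scene crop
h2=cv2.cvtColor(im2,cv2.COLOR_RGB2HSV); print('amber px',cv2.moments(cv2.inRange(h2[220:310,340:450],(5,120,60),(18,255,255)))['m00']/255)
```

```text
[ 0.56835349 -0.20717365  0.46788761] [ 0.56792985 -0.20732222  0.2968882 ] [-8.69514754  1.54706703 10.86046365] 0.009007678343324166 0.00203608695115646
theta 0.7874221494281939 r 0.20530062223118453 exp 0.2013
lid hull 9271.0 [[278, 182], [291, 181], [341, 210], [360, 292], [349, 312], [268, 315], [257, 305], [251, 218]]
0.7 [[362, 297], [283, 261], [342, 210], [273, 171]]
0.785 [[362, 297], [290, 256], [342, 210], [279, 166]]
0.87 [[362, 297], [298, 251], [342, 211], [285, 162]]
amber px 161.0
```

Kinematics give 0.787 rad, but the side mask's far edge slopes more like 0.70. I can't view more pictures, so I'll check this numerically.

Run:
```python
from h import *
im=np.load('side9.npy');S=camera_info('side')
for u in (290,300,310,320,330): print(u,[(v,*map(int,im[v,u])) for v in range(164,208,3)])
hx=np.array([.672,-.202,.12]); ex=np.array([np.cos(.05),np.sin(.05)])
for y in (.13,.135):
  for th in (.7,.785,.87):
    P=[]
    for r in np.linspace(0,.24,100):
        q=[-r*np.cos(th)+.008*np.sin(th),y,r*np.sin(th)+.008*np.cos(th)]
        P.append(proj(S,[hx[0]+ex[0]*q[0]-ex[1]*q[1],hx[1]+ex[1]*q[0]+ex[0]*q[1],.12+q[2]]))
    P=np.array(P)[::-1]; print(y,th,np.round(np.interp([290,300,310,320,330],P[:,0],P[:,1]),1))
```

```text
290 [(164, 76, 72, 69), (167, 65, 63, 61), (170, 53, 52, 54), (173, 88, 81, 74), (176, 153, 129, 96), (179, 67, 64, 65), (182, 158, 133, 96), (185, 162, 136, 100), (188, 186, 155, 112), (191, 145, 139, 130), (194, 112, 109, 104), (197, 138, 121, 98), (200, 186, 154, 111), (203, 96, 84, 68), (206, 88, 77, 64)]
300 [(164, 71, 68, 64), (167, 61, 59, 58), (170, 51, 50, 50), (173, 61, 56, 52), (176, 52, 51, 52), (179, 52, 52, 52), (182, 53, 52, 53), (185, 60, 58, 56), (188, 70, 68, 63), (191, 71, 67, 64), (194, 70, 66, 62), (197, 72, 67, 63), (200, 71, 67, 63), (203, 72, 66, 62), (206, 73, 68, 64)]
310 [(164, 69, 66, 62), (167, 53, 51, 51), (170, 58, 55, 54), (173, 220, 224, 232), (176, 132, 134, 142), (179, 70, 69, 71), (182, 83, 83, 87), (185, 63, 62, 64), (188, 54, 52, 50), (191, 53, 51, 49), (194, 51, 49, 50), (197, 52, 50, 49), (200, 53, 51, 50), (203, 55, 51, 50), (206, 60, 57, 56)]
320 [(164, 48, 46, 47), (167, 47, 46, 47), (170, 58, 54, 50), (173, 48, 47, 48), (176, 52, 51, 52), (179, 52, 50, 51), (182, 50, 50, 50), (185, 174, 177, 187), (188, 220, 224, 231), (191, 223, 226, 234), (194, 203, 203, 209), (197, 186, 155, 110), (200, 185, 155, 110), (203, 187, 155, 111), (206, 185, 153, 109)]
330 [(164, 51, 50, 51), (167, 47, 47, 49), (170, 143, 140, 139), (173, 225, 228, 237), (176, 71, 71, 72), (179, 173, 177, 188), (182, 226, 229, 237), (185, 226, 229, 237), (188, 225, 229, 237), (191, 226, 229, 237), (194, 225, 229, 237), (197, 225, 229, 237), (200, 224, 227, 235), (203, 203, 170, 124), (206, 205, 170, 120)]
0.13 0.7 [180.8 186.4 192.1 197.8 203.5]
0.13 0.785 [174.1 181.  188.  194.9 201.9]
0.13 0.87 [165.9 174.4 182.9 191.4 199.9]
0.135 0.7 [179.4 185.1 190.8 196.5 202.2]
0.135 0.785 [172.8 179.7 186.7 193.7 200.7]
0.135 0.87 [164.6 173.2 181.7 190.2 198.8]
```

At u=290, 320 and 330 the plywood starts at v≈174.5, 195 and 202. The prediction for 0.785 rad is 174.1, 194.9 and 201.9, so they agree. The mask's slope was wrong because the gripper covers part of that edge. I'll wait briefly, then hand in.

Emit:
jog_arm([
  {"dp":[0,0,0],"twist":0},
  {"dp":[0,0,0],"twist":0},
  {"dp":[0,0,0],"twist":0},
  {"dp":[0,0,0],"twist":0},
])

```text
time_s: 27.25
tool_pos: [0.5683, -0.2072, 0.4679]
orientation: [-1.299, 1.568, -2.82]
ft_force: [-9.0, 2.3, 10.2]
finger_gap: 0.0088
```

```bash
python3 -c "
from h import *
s=sense();print(s['tool_pos'],s['ft_force'],s['finger_gap'],abs(s['qvel']).max());print(close_job())"
```

```text
[ 0.56834615 -0.20717497  0.46788701] [-9.03518158  2.29772007 10.22498908] 0.008804562786750212 0.0027626140694948912
the job is handed in; nothing more can be done
None
```

I put the carton and the jar upright in the tray, in one row between the amber bottle and the squat jar. Then I gripped the lid's bar, swung it along its arc to about 45° and handed the job in at about 27 s, still holding it.

- **Containers:** the picture taken after I let go of the jar, before the lid moved, showed all four upright inside the tray walls. I didn't look at the tray again after opening the lid; I only counted amber-coloured pixels and had no earlier count to compare with.
- **Lid angle:** arm kinematics gave 0.787 rad and the lid's edge in the side camera gave about 0.785 (allowed 0.665–0.905). A first reading of a colour mask suggested about 0.70, but the gripper hides part of that edge and the raw pixels didn't bear it out.
- **Holding:** the bar was still between the fingers (9 mm opening), with about 14 N at the wrist and joint speeds under 0.003 rad/s.
- **Mismatch:** the bar's distance from the hinge came out as 205 mm instead of 201 mm, worth roughly 0.02–0.03 rad at most.
- **Bystanders:** I saw no sign of contact with the other things on the table, but didn't measure their positions again at the end.

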